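# Size a guide key on the slot ladder

## Task

Take the guide key out of the red job well and size it on the slot ladder: starting at the narrowest slot (yellow end), slowly lower the end of its tongue onto each slot in turn, feeling gently whether it goes in, never forcing it, until the first slot accepts it. Seat it there fully home, upright, with its collar down on the bar (a slot that swallows the collar is too wide) and roughly centred across the bar, and let go. Leave the two spare keys in their wells and everything else where it is.

Things in the scene. Friction and masses are not known exactly. Their poses are not given: they have to be found in the camera images.
- ladder: Fixed slot gauge: steel comb bar 170 long (own y) x 34 mm wide, flat top 34 mm above the bench. Four square-edged slots across it (along own x, open at both sides, 30 mm deep), 35 mm apart along own y: slots 1 to 4 (towards +y) are 3, 6.2, 10.2, 14.2 mm wide. Yellow block at the narrow end. No tongue enters slot 1; each has 1.2 mm play in the first that takes it. Origin: centre of underside
- slot1 (a point): Centre of the mouth of ladder slot 1 (3 mm wide), level with the bar's top; axes as the ladder's (narrowest, beside the yellow block). Steel on steel is hard: touch down at 6 mm per s or so, faster knocks give force spikes
- slot2 (a point): Centre of the mouth of ladder slot 2 (6.2 mm wide), level with the bar's top; axes as the ladder's
- slot3 (a point): Centre of the mouth of ladder slot 3 (10.2 mm wide), level with the bar's top; axes as the ladder's
- slot4 (a point): Centre of the mouth of ladder slot 4 (14.2 mm wide), level with the bar's top; axes as the ladder's
- rack: Fixed rack 60 (own x) x 200 (own y) x 34 mm high, three wells 19 (own x) x 24 mm (own y), 30 mm deep, in a row along own y. The +y end is red with the job well (62 mm from the centre); the grey part has two spare wells (10 and 66 mm towards own -y). Keys stand with the grip's underside on the rack's top, tongue and collar in the well. Origin: centre of underside
- job_well (a point): Centre of the mouth of the red job well, level with the rack's top
- key_a: Look-alike key, 0.12 kg. Brass grip 28 (own x) x 26 (own y) x 34 mm high; centred below it, 20 mm wide (own x): a collar 8 mm high, then a square-ended tongue 20 mm long. Tongue thickness (own y) 5, 9 or 13 mm, one key of each, unmarked, hidden in the well; collar 4 mm thicker than its tongue. Origin: centre of the grip's underside, z up. Starts in any well, own y along rack x
- key_a_tip (a point): Centre of the lower end of key_a's tongue, 28 mm under the key's origin; axes as the key's
- key_b: Look-alike key, 0.12 kg. Brass grip 28 (own x) x 26 (own y) x 34 mm high; centred below it, 20 mm wide (own x): a collar 8 mm high, then a square-ended tongue 20 mm long. Tongue thickness (own y) 5, 9 or 13 mm, one key of each, unmarked, hidden in the well; collar 4 mm thicker than its tongue. Origin: centre of the grip's underside, z up. Starts in any well, own y along rack x
- key_b_tip (a point): Centre of the lower end of key_b's tongue, 28 mm under the key's origin; axes as the key's
- key_c: Look-alike key, 0.12 kg. Brass grip 28 (own x) x 26 (own y) x 34 mm high; centred below it, 20 mm wide (own x): a collar 8 mm high, then a square-ended tongue 20 mm long. Tongue thickness (own y) 5, 9 or 13 mm, one key of each, unmarked, hidden in the well; collar 4 mm thicker than its tongue. Origin: centre of the grip's underside, z up. Starts in any well, own y along rack x
- key_c_tip (a point): Centre of the lower end of key_c's tongue, 28 mm under the key's origin; axes as the key's
- altimeter: Bystander: round black altimeter case standing upright, 86 mm across, 76 mm high, white dial on top; origin at its underside. Leave alone.
- bezel: Bystander: chrome bezel ring lying flat, 86 mm across, 9 mm high; origin at its underside. Leave alone.
- rotor: Bystander: small green gyro rotor, 48 mm across, 32 mm high; origin at its underside. Leave alone.
- pitot: Bystander: brass pitot tip lying on a small steel foot, about 90 mm long, 28 mm high; origin at its underside. Leave alone.
- driver: Bystander: screwdriver with blue handle, 160 mm long, lying flat; origin at its underside. Leave alone.
- tray: Bystander: grey divided parts tray, 90 x 140 x 30 mm; origin at its underside. Leave alone.
Mind the look-alikes: they are no part of the job. What is shaped like the rack but brown or pink is not meant.

How it is judged:
By the outcome, as a careful person would: the job done as asked, in the order asked, and still so for the second after the job is handed in, with the robot touching nothing.
It also fails if it takes over 61 s, if anything falls off the work surface, if the arm or the gripper's body presses on something with over 40 N, if the wrist force passes 120 N, or if a joint passes its speed limit or range.

## Robot

A 7-joint arm with a two-finger parallel gripper is mounted at the origin on the work surface. World frame = base frame: x ahead of the robot, y to its left, z up, the work surface at z = 0. Lengths are in mm, angles in degrees, forces in N, time in s.
With the tool pointing down it reaches from about 425 to 925 mm from the base axis. Payload 6.8 kg.
Tool frame: the origin (TCP) lies midway between the tips of the shut fingers; the grasp point (between the pads) lies 19 mm behind it (bot.grip_point_offset is the distance from the TCP to the grasp point, in mm); z points along the fingers, y is the line along which they close (so a half turn about z gives the same grasp; the last joint's range is limited). The gripper opens to 88 mm and grips with 3 to 60 N. Pads are 20 mm wide; open, the fingers measure 115 mm over their backs; the gripper's body (75 mm by 178 mm) begins 61 mm behind the grasp point.
Start: joints at [68.004, 27.33, 1.283, 89.118, -0.659, 63.558, -4.761], TCP at [183.823, -649.505, 222.664] pointing down, gripper open.
Joint ranges: [-169.35, 169.35], [-19.33, 120.38], [-80.79, 83.38], [13.8, 139.57], [-78.32, 258.32], [9.67, 109.79], [-169.56, 169.56]. Speed limits (degrees/s): [136.94, 136.94, 180, 180, 180, 180, 180].

## Interface

Orientations are given as [roll, pitch, yaw] about the fixed x, y, z axes, in that order (R = Rz(yaw) Ry(pitch) Rx(roll)).
In Python, from plant import bot gives the robot as it stands.
- The arm moves only by the tool play_rows, never from a script. Its argument "motion" is a list that holds one entry, the list of rows, each a list of 7 numbers: the finger opening in mm, from 0 to 87.8, then the shift along the tool's x, y, z in mm, then the turn, a rotation vector about the tool's x, y, z in degrees. A call has 1 to 12 rows; each row is the pose to reach, as a shift and turn from the pose commanded when the call began, along the tool's axes at that moment; what a row does not reach only later rows make up. A row lasts 1/8 s, in which the tool goes at most 62.5 mm and 10.7 degrees, less where a joint would pass 70% of its speed; a pose out of reach is approached as far as the arm can. A call with a gripper value outside its range is refused whole. The fingers move at their own pace and stop on an object; "grip_force" is the grip in N (left out, the last holds). Time passes only in rows, so rows that repeat a pose let the fingers close. It gives the time, the measured TCP pose, the force, the opening and the grip force at its end, in the units of the state.
- bot.sense(): the state, without advancing time (a new reading comes with each control period).
- bot.read_camera(name): name is "scene" or "top" or "wrist"; returns the picture (400x640x3 uint8, red, green, blue); there is no depth.
- bot.camera_model(name): a dict with "vertical_fov" (degrees; the focal length in pixels is half the picture's height over the tangent of half this angle, whatever the lens; pixels are square), "cx", "cy" (the principal point, pixels), "k1" (the pictures are not rectified: a ray, as slopes to the right and down, at radius r is drawn at 1 + k1 r^2 times it, then the intrinsics apply), "world_from_camera" (4x4, takes a point from camera to world coordinates); the wrist camera has in their place "T_tool_cam" (4x4, takes a point from camera to tool coordinates, whose origin is the TCP and whose axes are the flange's). Camera axes: x right, y up, looking along -z (the intrinsics and any distortion apply to the point x, -y, -z); pixel columns grow to the right and rows downward; lengths in mm; the calibration is good to about 2 mm. A picture is of the moment at which its call begins: read the wrist's pose just before it. camera_model takes no time and is no camera call.
- bot.close_job(): hands the job in; it is judged then, once.
The state is a dict: "time": time; "q": joint angles; "dq": joint speeds; "joint_efforts": joint torques, N m; "eef_pos": TCP position; "tcp_rot": TCP orientation; "force": force on the tool from outside, world axes, zero at the start; "torque": the same for the moment, N m; "grip_width": finger opening in mm; "finger_force": force on a finger pad.
Only numpy, scipy, OpenCV 4.12 (cv2) and the standard library are available. Lean on these libraries where they do the work, as an engineer would, in place of code of your own. Each camera call takes 0.05 s, during which the arm holds its last target. There are 200 camera calls.

## Working session

There is one attempt and no reset: what is moved stays moved. The work goes in short steps, Python scripts to look and compute and a tool call to move; the robot and the scene stay as the last step left them, time stands still between calls to the robot, and variables do not carry over. Pictures are saved under pics/ and viewed, at most 10 in all, crops included, and the job is handed in when it is done.

Besides the shell and the picture viewer there is one more tool, called in YAML: its name, and indented under it one key for each argument. play_rows: Moves the arm, as the interface text tells. Its arguments: {"type":"object","properties":{"motion":{"type":"array"},"grip_force":{"type":"number"}},"required":["motion"]}

```bash
mkdir -p pics; cat > h.py <<'E'
import numpy as np, cv2
from scipy.spatial.transform import Rotation as R
from plant import bot
def model(n):
    m=bot.camera_model(n); 
    if 'world_from_camera' in m: T=np.array(m['world_from_camera'])
    else:
        s=bot.sense(); W=np.eye(4); W[:3,:3]=toolR(s); W[:3,3]=s['eef_pos']; T=W@np.array(m['T_tool_cam'])
    return 200/np.tan(np.radians(m['vertical_fov']/2)),m['cx'],m['cy'],m['k1'],T
def toolR(s): return R.from_euler('xyz',s['tcp_rot'],degrees=True).as_matrix()
def ray2plane(M,u,v,z):
    f,cx,cy,k,T=M; d=np.array([(u-cx)/f,(v-cy)/f]); p=d.copy()
    for _ in range(30): p=d/(1+k*(p@p))
    w=T[:3,:3]@np.array([p[0],-p[1],-1]); o=T[:3,3]; return o+w*(z-o[2])/w[2]
def proj(M,P):
    f,cx,cy,k,T=M; c=T[:3,:3].T@(np.array(P)-T[:3,3]); p=np.array([c[0],-c[1]])/-c[2]
    p=p*(1+k*(p@p)); return p*f+[cx,cy]
def snap(n,name):
    M=model(n); im=bot.read_camera(n)[:,:,::-1].copy(); cv2.imwrite(f'pics/{name}.png',im); np.save(f'pics/{name}.npy',np.array([*M[:4],*M[4].ravel()])); return M,im
def load(name):
    a=np.load(f'pics/{name}.npy'); return (*a[:4],a[4:].reshape(4,4))
E
python3 - <<'E'
from h import *
s=bot.sense(); print({k:np.round(v,2) for k,v in s.items()})
a=snap('top','top0')[1]; snap('scene','sc0'); snap('wrist','wr0')
print(bot.camera_model('top'), bot.camera_model('wrist'), bot.grip_point_offset)
E
```

```text
{'time': np.float64(0.0), 'q': array([68.01, 27.37,  1.28, 89.18, -0.66, 63.56, -4.76]), 'dq': array([-0.02, -0.07,  0.  , -0.04, -0.02, -0.04,  0.08]), 'joint_efforts': array([-0.000e+00, -5.829e+01,  1.530e+00, -2.726e+01, -5.000e-02,
        2.000e-02,  0.000e+00]), 'eef_pos': array([ 183.6 , -648.94,  221.7 ]), 'tcp_rot': array([-1.799e+02,  1.000e-02,  1.580e+01]), 'force': array([0.95, 0.36, 0.48]), 'torque': array([0.03, 0.02, 0.01]), 'finger_force': np.float64(0.0), 'grip_width': np.float64(88.39)}
{'vertical_fov': 49.68948407598353, 'cx': 322.7856779142071, 'cy': 199.46455819300468, 'k1': -0.07565407194124266, 'world_from_camera': array([[ 2.15067835e-03,  9.91865545e-01, -1.27271816e-01,
         3.65532258e+02],
       [-9.99975917e-01,  1.29333646e-03, -6.81856137e-03,
        -1.52219356e+02],
       [-6.59849081e-03,  1.27283415e-01,  9.91844439e-01,
         1.53323714e+03],
       [ 0.00000000e+00,  0.00000000e+00,  0.00000000e+00,
         1.00000000e+00]])} {'vertical_fov': 59.948591428536005, 'cx': 323.0371547411278, 'cy': 200.19049097843566, 'k1': -0.045219347744454276, 'T_tool_cam': array([[ 1.84406434e-04,  9.62291815e-01,  2.72019169e-01,
         7.54339843e+01],
       [ 9.99999932e-01, -9.02228141e-05, -3.58745842e-04,
        -3.40041995e-01],
       [-3.20675853e-04,  2.72019217e-01, -9.62291766e-01,
        -1.61907729e+02],
       [ 0.00000000e+00,  0.00000000e+00,  0.00000000e+00,
         1.00000000e+00]])} 18.700000000000003
```

View pics/top0.png

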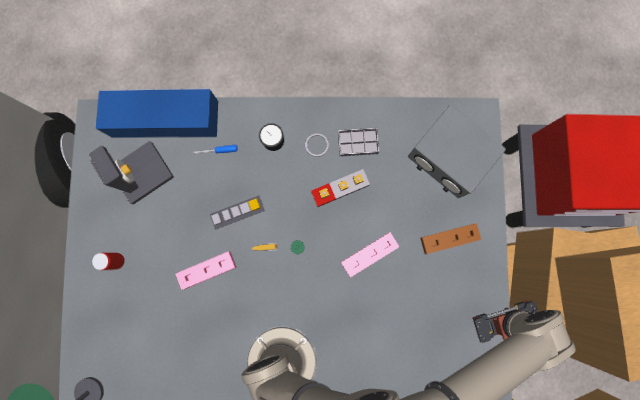

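The picture shows these rack-like things:
- The red/grey rack at (340,187), with its red end at (323,194).
- Pink racks at (205,270) and (370,254), and a brown one at (450,238). These are look-alikes.

The ladder is at (237,212) with its yellow block at (254,204). I choose the key on the red end at (323,193), and I'll check it in one crop.

```bash
python3 - <<'E'
from h import *
im=cv2.imread('pics/top0.png')[160:240,200:380]
cv2.imwrite('pics/crop0.png',cv2.resize(im,None,fx=4.4,fy=4.4,interpolation=cv2.INTER_CUBIC))
M=load('top0')
for n,u,v,z in [('red key top',323.5,193,68),('key2',343,185,68),('key3',358,179,68),('ladder',237,212,34),('yel',254,204,34)]:
    print(n,ray2plane(M,u,v,z).round(0))
E
```

```text
red key top [ 576. -145.   68.]
key2 [ 604. -211.   68.]
key3 [ 625. -263.   68.]
ladder [513. 158.  34.]
yel [542.  99.  34.]
```

View pics/crop0.png

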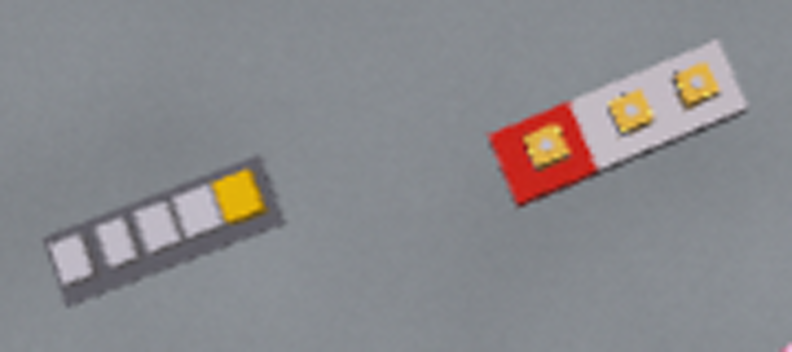

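The crop shows the red end with its key at crop (546,146), and the grey part with spares at (630,112) and (696,85). The ladder's yellow block is at (238,195). So the chosen key is the right one. I'll move above it for a close look.

```bash
cat >> h.py <<'E'
def plan(p,yaw):
    s=bot.sense(); Rt=toolR(s); d=Rt.T@(np.array(p)-s['eef_pos'])
    rv=R.from_matrix(Rt.T@R.from_euler('xyz',[180,0,yaw],degrees=True).as_matrix()).as_rotvec(degrees=True)
    print('t',round(s['time'],2),'shift',d.round(2),'turn',rv.round(2),'force',np.round(s['force'],1))
E
python3 -c "
from h import *
plan([576,-145,190],112.5)"
```

```text
t 0.15 shift [ 514.74 -378.13   32.4 ] turn [-6.00e-02 -6.00e-02 -9.67e+01] force [ 0.4  0.1 -1. ]
```

play_rows:
  motion:
    - [[60,515,-378,32,0,0,-96.7],[60,515,-378,32,0,0,-96.7],[60,515,-378,32,0,0,-96.7],[60,515,-378,32,0,0,-96.7],[60,515,-378,32,0,0,-96.7],[60,515,-378,32,0,0,-96.7],[60,515,-378,32,0,0,-96.7],[60,515,-378,32,0,0,-96.7],[60,515,-378,32,0,0,-96.7],[60,515,-378,32,0,0,-96.7],[60,515,-378,32,0,0,-96.7],[60,515,-378,32,0,0,-96.7]]

```text
time: 1.65
eef_pos: [576.5, -144.9, 190.3]
tcp_rot: [-180.0, -0.0, 112.6]
force: [-0.3, -0.9, -0.3]
grip_width: 60.0
finger_force: 0.0
```

```bash
python3 -c "
from h import *
plan([576,-145,190],112.5)"
```

```text
t 1.65 shift [ 0.05 -0.48  0.26] turn [-0.03 -0.03  0.11] force [-0.3 -0.9 -0.3]
```

```bash
python3 - <<'E'
from h import *
M,im=snap('wrist','wr1')
print(proj(M,[576,-145,68]),proj(M,[604,-211,68]))
E
```

```text
[321.34164371 193.6414943 ] [321.96526078 270.25253226]
```

View pics/wr1.png

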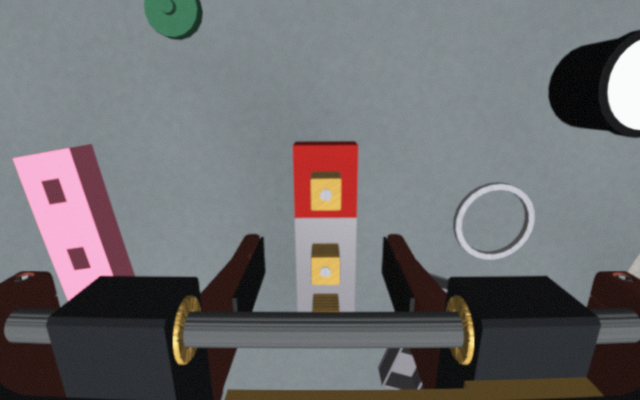

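The view shows the job key's top at about (326,195) in the red end, with x 293–358. The spare is at (325,270), the altimeter at the right and a pink rack at the left. I'll fit the outlines.

```bash
python3 - <<'E'
from h import *
M=load('wr1'); im=cv2.imread('pics/wr1.png'); hsv=cv2.cvtColor(im,cv2.COLOR_BGR2HSV)
def fit(mask,z):
    c=max(cv2.findContours(mask,cv2.RETR_EXTERNAL,cv2.CHAIN_APPROX_NONE)[0],key=cv2.contourArea)
    r=cv2.minAreaRect(c); b=cv2.boxPoints(r); P=np.array([ray2plane(M,*q,z)[:2] for q in b])
    e=P[1]-P[0],P[2]-P[1]
    print('px',np.round(r[0],1),np.round(r[1],1),'ctr',P.mean(0).round(1),'sides',[(np.linalg.norm(x).round(1),np.degrees(np.arctan2(x[1],x[0])).round(1)) for x in e])
roi=np.zeros(im.shape[:2],np.uint8); roi[130:217,285:365]=255
b=cv2.inRange(hsv,(12,90,170),(32,255,255))&roi
b=cv2.morphologyEx(b,cv2.MORPH_CLOSE,np.ones((9,9)))
fit(b,68)
roi2=np.zeros_like(roi); roi2[230:300,290:365]=255
b2=cv2.morphologyEx(cv2.inRange(hsv,(12,90,170),(32,255,255))&roi2,cv2.MORPH_CLOSE,np.ones((9,9))); fit(b2,68)
r=cv2.inRange(hsv,(0,120,120),(8,255,255))|cv2.inRange(hsv,(172,120,120),(180,255,255)); r&=roi; fit(r,34)
# rack edges: columns where rack differs from bench, rows 175..290
pl,pr=[],[]
for y in range(160,290,6):
    row=im[y,270:380].astype(int); m=(np.abs(row-np.array([118,118,112])).sum(1)>0)
    g=np.abs(np.diff(cv2.GaussianBlur(im[y:y+1,270:380],(5,1),1).astype(int),axis=1)).sum(2)[0]
    L=np.argmax(g[10:40])+10; Rr=np.argmax(g[75:105])+75
    pl.append(ray2plane(M,270+L+.5+.5,y,34)[:2]); pr.append(ray2plane(M,270+Rr+1,y,34)[:2])
for p in (pl,pr):
    vx,vy,x0,y0=cv2.fitLine(np.array(p,np.float32),cv2.DIST_HUBER,0,.01,.01).ravel(); print(np.degrees(np.arctan2(vy,vx)),x0,y0)
E
```

```text
px [325.5 194.5] [31. 31.] ctr [ 579.6 -144.5] sides [(np.float64(26.0), np.float64(22.6)), (np.float64(27.2), np.float64(-66.6))]
px [325.  270.5] [27. 28.] ctr [ 606.7 -210.3] sides [(np.float64(25.0), np.float64(22.6)), (np.float64(27.1), np.float64(-66.6))]
px [325. 180.] [64. 72.] ctr [ 577.8 -140.7] sides [(np.float64(69.2), np.float64(111.3)), (np.float64(58.4), np.float64(22.6))]
-67.28131 562.19116 -179.53534
-67.077 615.48016 -151.38358
```

```bash
python3 -c "
from h import *
plan([579.4,-144.5,38.5],112.6)"
```

```text
t 1.7 shift [  0.61   4.44 151.75] turn [-0.08  0.01 -0.14] force [ 0.2 -0.5  0.5]
```

play_rows:
  motion:
    - [[60,0.5,4.4,40,0,0,0],[60,0.5,4.4,90,0,0,0],[60,0.5,4.4,130,0,0,0],[60,0.5,4.4,145,0,0,0],[60,0.5,4.4,151,0,0,0],[60,0.5,4.4,151.5,0,0,0],[20,0.5,4.4,151.5,0,0,0],[20,0.5,4.4,151.5,0,0,0],[20,0.5,4.4,151.5,0,0,0],[20,0.5,4.4,151.5,0,0,0],[20,0.5,4.4,151.5,0,0,0],[20,0.5,4.4,151.5,0,0,0]]
  grip_force: 12

```text
time: 3.2
eef_pos: [579.5, -143.9, 39.3]
tcp_rot: [-179.9, 0.0, 112.5]
force: [-3.9, -2.0, 5.8]
grip_width: 26.0
finger_force: 12.0
```

play_rows:
  motion:
    - [[20,0,0,0,0,0,0],[20,0,0,0,0,0,0],[20,0,0,-6,0,0,0],[20,0,0,-14,0,0,0],[20,0,0,-25,0,0,0],[20,0,0,-40,0,0,0],[20,0,0,-65,0,0,0],[20,0,0,-90,0,0,0],[20,0,0,-105,0,0,0],[20,0,0,-110,0,0,0],[20,0,0,-110,0,0,0]]
  grip_force: 30

```text
time: 4.58
eef_pos: [580.2, -143.5, 149.1]
tcp_rot: [-180.0, 0.0, 112.5]
force: [0.2, 1.0, -1.2]
grip_width: 25.9
finger_force: 30.0
```

```bash
python3 -c "
from h import *
plan([522,140,185],26)"
```

```text
t 4.58 shift [284.13  54.72 -35.95] turn [-0.00e+00  1.00e-02  8.65e+01] force [ 0.2  1.  -1.2]
```

play_rows:
  motion:
    - [[20,150,30,-36,0,0,10],[20,284,90,-36,0,0,86.5],[20,284,90,-36,0,0,86.5],[20,284,90,-36,0,0,86.5],[20,284,90,-36,0,0,86.5],[20,284,90,-36,0,0,86.5],[20,284,90,-36,0,0,86.5],[20,284,90,-36,0,0,86.5],[20,284,90,-36,0,0,86.5],[20,284,90,-36,0,0,86.5],[20,284,90,-36,0,0,86.5],[20,284,90,-36,0,0,86.5]]

```text
time: 6.08
eef_pos: [554.8, 153.3, 185.1]
tcp_rot: [-180.0, 0.0, 26.1]
force: [-0.6, -0.8, -1.5]
grip_width: 25.6
finger_force: 30.0
```

```bash
python3 - <<'E'
from h import *
M,im=snap('wrist','wr2'); s=bot.sense(); print(s['eef_pos'],s['tcp_rot'])
cv2.imwrite('pics/wr2b.png',cv2.resize(im[90:390,120:520],None,fx=2,fy=2,interpolation=cv2.INTER_CUBIC))
E
```

```text
[554.80044469 153.28927177 185.11917639] [-1.79995977e+02  3.90614490e-04  2.60348924e+01]
```

View pics/wr2b.png

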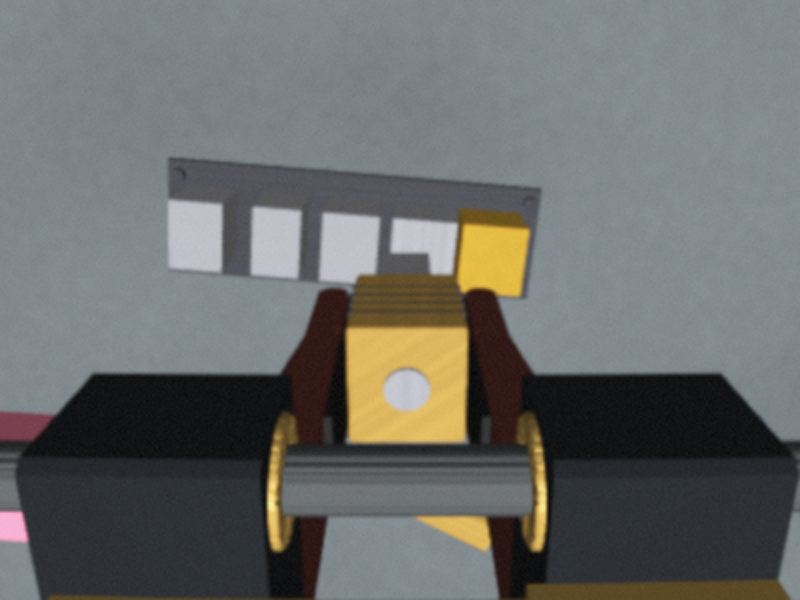

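The crop shows the ladder above the gripper. Its yellow block is at about (492,255), and the slots are the dark gaps between the light blocks. The key is held upright and its grey tongue at (408,262) hides part of slots 1–2. I'll get the tilt and centre, then look again from further back.

```bash
python3 - <<'E'
from h import *
M=load('wr2')
f=lambda x,y,z=34: ray2plane(M,120+x/2,90+y/2,z)
a,b,c,d=f(168,269),f(380,285),f(168,199),f(460,221)
print(a,b,c,d, np.degrees(np.arctan2(*(a-b)[1::-1])),np.degrees(np.arctan2(*(c-d)[1::-1])))
plan([480,145,125],21)
E
```

```text
[470.88110571 239.82105493  34.        ] [508.4476384 144.6630707  34.       ] [503.49055751 252.11806711  34.        ] [553.8815556  124.72794962  34.        ] 111.54314846921585 111.58198879308239
t 6.12 shift [-70.85 -25.38  60.12] turn [-0.    0.    5.03] force [-0.5 -0.3 -1.4]
```

play_rows:
  motion:
    - [[20,-61.5,-31,60,0,0,4.5],[20,-61.5,-31,60,0,0,4.5],[20,-61.5,-31,60,0,0,4.5],[20,-61.5,-31,60,0,0,4.5],[20,-61.5,-31,60,0,0,4.5]]

```text
time: 6.75
eef_pos: [487.8, 154.6, 126.2]
tcp_rot: [-180.0, -0.2, 21.5]
force: [0.4, 0.9, -0.6]
grip_width: 25.7
finger_force: 30.0
```

```bash
python3 - <<'E'
from h import *
M,im=snap('wrist','wr3'); s=bot.sense(); print(s['eef_pos'],s['tcp_rot'])
cv2.imwrite('pics/wr3b.png',cv2.resize(im[80:280,180:480],None,fx=2.66,fy=2.66,interpolation=cv2.INTER_CUBIC))
E
```

```text
[487.50724333 154.51075926 126.03344084] [ 1.79999724e+02 -1.27650378e-01  2.14585349e+01]
```

View pics/wr3b.png

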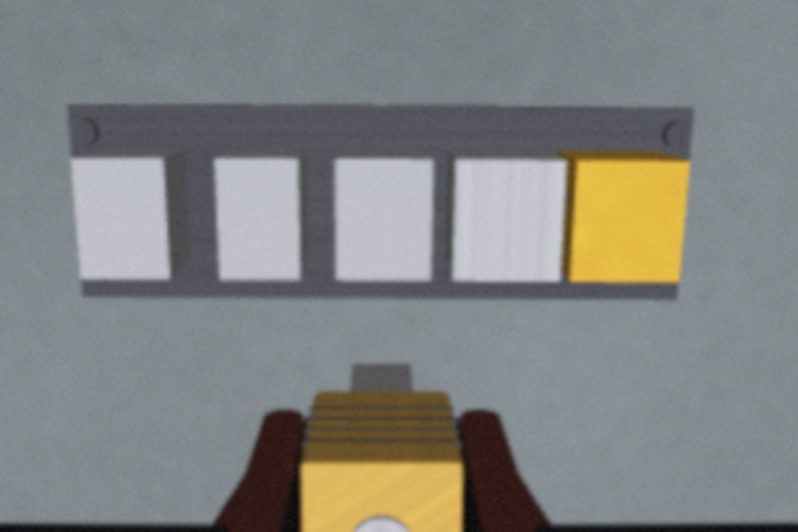

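The crop shows, left to right, slot 4 at x about 170–215, slot 3 at 301–335, slot 2 at 433–453 and slot 1 at about 565. The tongue tip is at x 351–412, y 365. I'll measure the edges at sub-pixel level.

```bash
cat >> h.py <<'E'
def peaks(im,rows,c0,c1,n):
    p=cv2.cvtColor(im,cv2.COLOR_BGR2GRAY)[rows[0]:rows[1]].astype(float).mean(0); g=np.gradient(cv2.GaussianBlur(p[None],(5,1),0.8)[0])
    out=[]
    from scipy.signal import find_peaks
    k,_=find_peaks(np.abs(g[c0:c1]),height=3)
    k=sorted(k,key=lambda i:-abs(g[c0+i]))[:n]
    for i in sorted(k):
        i+=c0; a,b,c=np.abs(g[i-1:i+2]); out.append((round(i+(a-c)/2/(a-2*b+c),2),round(g[i],1)))
    return out
E
python3 - <<'E'
from h import *
M=load('wr3'); im=cv2.imread('pics/wr3.png'); s=bot.sense(); Rt=toolR(s); print(s['eef_pos'])
yaw=21.6
for rows in ((144,156),(156,168),(170,182)):
    pk=peaks(im,rows,200,445,12)
    print([(u,g,((Rt.T@(ray2plane(M,u,np.mean(rows)-.5,34)-s['eef_pos']))[1]).round(1)) for u,g in pk])
# tongue
for rows in ((219,222),(223,226)): print('tongue',peaks(im,rows,300,345,4))
for t in (5,9,13):
    P=[s['eef_pos']+Rt@np.array([10,y,-18.7+55-54.5+28+10]) for y in (-t/2,t/2)]
    # tip z: key origin ~ tcp-4.5 (rack 34 at tcp 38.9)->tip 33 below... 
    P=[s['eef_pos']+Rt@np.array([10,y,5+28]) for y in (-t/2,t/2)]
    print(t,[proj(M,p).round(1) for p in P])
# edges orientation (near/far)
g=cv2.cvtColor(im,cv2.COLOR_BGR2GRAY).astype(float)
for u0,u1 in ((210,240),(264,290),(308,340),(352,388)):
    col=np.gradient(g[:,u0:u1].mean(1)); a=np.argmax(col[130:150])+130; b=np.argmin(col[175:195])+175
    f=lambda i:i+(abs(col[i-1])-abs(col[i+1]))/2/(abs(col[i-1])-2*abs(col[i])+abs(col[i+1]))
    print('far/near',f(a),f(b),ray2plane(M,(u0+u1-1)/2,f(a),34).round(1),ray2plane(M,(u0+u1-1)/2,f(b),34).round(1))
E
```

```text
[487.50724333 154.51075926 126.03344084]
[(np.float64(206.93), np.float64(17.6), np.float64(-85.6)), (np.float64(241.64), np.float64(-34.0), np.float64(-59.9)), (np.float64(260.52), np.float64(29.6), np.float64(-46.0)), (np.float64(291.84), np.float64(-33.0), np.float64(-23.0)), (np.float64(305.39), np.float64(29.2), np.float64(-13.1)), (np.float64(342.33), np.float64(-30.8), np.float64(14.0)), (np.float64(350.55), np.float64(34.2), np.float64(20.0)), (np.float64(392.07), np.float64(-39.0), np.float64(50.5)), (np.float64(395.95), np.float64(34.7), np.float64(53.3)), (np.float64(438.12), np.float64(-14.0), np.float64(84.5))]
[(np.float64(207.93), np.float64(17.2), np.float64(-85.6)), (np.float64(242.25), np.float64(-34.2), np.float64(-60.0)), (np.float64(260.96), np.float64(33.1), np.float64(-46.1)), (np.float64(292.11), np.float64(-34.2), np.float64(-23.0)), (np.float64(305.53), np.float64(29.4), np.float64(-13.1)), (np.float64(342.15), np.float64(-31.6), np.float64(14.0)), (np.float64(350.18), np.float64(35.6), np.float64(19.9)), (np.float64(391.4), np.float64(-35.9), np.float64(50.
[... 683 characters left out ...]
64(-14.4), np.float64(84.4))]
tongue [(np.float64(311.78), np.float64(-15.2)), (np.float64(334.2), np.float64(14.9))]
tongue [(np.float64(311.36), np.float64(-15.2)), (np.float64(334.57), np.float64(13.8))]
5 [array([319.1, 217.4]), array([327.6, 217.4])]
9 [array([315.8, 217.4]), array([330.9, 217.4])]
13 [array([312.4, 217.4]), array([334.3, 217.4])]
far/near 138.89800117577894 184.6642857142857 [508.2 240.   34. ] [475.4 229.9  34. ]
far/near 138.98569527611443 184.90432098765433 [522.  204.6  34. ] [489.6 193.2  34. ]
far/near 139.1164453524004 185.16356300434512 [534.4 172.7  34. ] [502.4 160.2  34. ]
far/near 139.42376111817026 185.43033226152198 [546.4 141.5  34. ] [514.9 127.8  34. ]
```

The tongue measures about 13 mm (slot 4 expected) and sits within 0.2 mm of the tool centre. Slot pitch reads 35 mm and bar width 34 mm, both as specified. Next I'll hover over slot 1.

```bash
python3 -c "
from h import *
plan([537.4,118.1,72],21.2)"
```

```text
t 6.8 shift [32.99 52.14 54.11] turn [-0.   -0.13  0.26] force [-0.3  0.5 -0.7]
```

play_rows:
  motion:
    - [[20,20,30,15,0,0,0.26],[20,33,52.1,35,0,0,0.26],[20,33,52.1,48,0,0,0.26],[20,33,52.1,53,0,0,0.26],[20,33,52.1,54,0,0,0.26],[20,33,52.1,54,0,0,0.26]]

```text
time: 7.55
eef_pos: [535.6, 118.7, 71.7]
tcp_rot: [-180.0, -0.0, 21.3]
force: [0.5, -1.4, -0.5]
grip_width: 25.8
finger_force: 30.0
```

```bash
python3 - <<'E'
from h import *
M,im=snap('wrist','wr4'); plan([537.4,118.1,67.3],21.2)
cv2.imwrite('pics/wr4b.png',cv2.resize(im[110:270,200:440],None,fx=3.3,fy=3.3,interpolation=cv2.INTER_CUBIC))
for rows in ((150,160),(165,175),(185,195),(200,208)): print(rows,peaks(im,rows,220,420,8))
for rows in ((219,222),(223,226)): print('tongue',peaks(im,rows,300,345,4))
E
```

```text
t 7.6 shift [1.33 1.06 4.51] turn [-0.   -0.06  0.09] force [-0.   0.4 -1.4]
(150, 160) []
(165, 175) [(np.float64(387.51), np.float64(7.6))]
(185, 195) [(np.float64(386.81), np.float64(15.4))]
(200, 208) [(np.float64(261.93), np.float64(-27.0)), (np.float64(271.79), np.float64(26.0)), (np.float64(322.73), np.float64(-25.0)), (np.float64(327.46), np.float64(21.5)), (np.float64(379.26), np.float64(-23.0)), (np.float64(386.13), np.float64(15.0))]
tongue [(np.float64(311.88), np.float64(-32.2)), (np.float64(334.05), np.float64(30.1))]
tongue [(np.float64(311.49), np.float64(-31.3)), (np.float64(334.43), np.float64(27.8))]
```

View pics/wr4b.png

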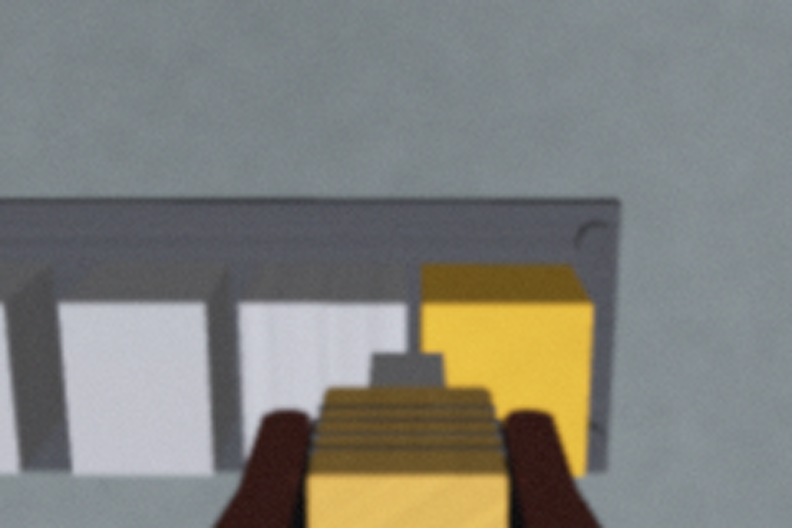

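The tongue (px 323.0) sits about 1.1 mm left of slot 1 (px 325.1), which matches the pose read-out's error. So the map is good. I'll correct that and lower slowly.

play_rows:
  motion:
    - [[20,1.3,1.1,0,0,0,0],[20,1.3,1.1,0.7,0,0,0],[20,1.3,1.1,1.4,0,0,0],[20,1.3,1.1,2.1,0,0,0],[20,1.3,1.1,2.8,0,0,0],[20,1.3,1.1,3.4,0,0,0],[20,1.3,1.1,4.0,0,0,0],[20,1.3,1.1,4.6,0,0,0]]

```text
time: 8.6
eef_pos: [537.4, 117.4, 67.3]
tcp_rot: [180.0, -0.0, 21.2]
force: [-4.1, -1.0, 10.9]
grip_width: 25.6
finger_force: 30.0
```

Blocked: 11 N at the expected height, so slot 1 refuses it. On to slot 2.

play_rows:
  motion:
    - [[20,0,0,-2,0,0,0],[20,0,0,-6,0,0,0],[20,0,-18,-6,0,0,0],[20,0,-33,-6,0,0,0],[20,0,-35.2,-6,0,0,0],[20,0,-35.2,-6,0,0,0],[20,0,-35.2,-5,0,0,0]]

```text
time: 9.48
eef_pos: [524.8, 149.6, 71.5]
tcp_rot: [180.0, 0.0, 21.2]
force: [0.0, 0.5, -1.0]
grip_width: 26.3
finger_force: 30.0
```

```bash
python3 -c "
from h import *
plan([524.6,150.6,67.3],21.2)"
```

```text
t 9.47 shift [ 0.19 -0.97  4.2 ] turn [0.02 0.   0.  ] force [ 0.   0.5 -1. ]
```

play_rows:
  motion:
    - [[20,0.2,-0.9,0,0,0,0],[20,0.2,-0.9,0.7,0,0,0],[20,0.2,-0.9,1.4,0,0,0],[20,0.2,-0.9,2.1,0,0,0],[20,0.2,-0.9,2.8,0,0,0],[20,0.2,-0.9,3.4,0,0,0],[20,0.2,-0.9,4.0,0,0,0],[20,0.2,-0.9,4.5,0,0,0]]

```text
time: 10.48
eef_pos: [524.4, 151.1, 67.3]
tcp_rot: [180.0, 0.0, 21.2]
force: [-2.1, -0.7, 6.1]
grip_width: 25.7
finger_force: 30.0
```

play_rows:
  motion:
    - [[20,0,0,0.3,0,0,0],[20,0,0,0.5,0,0,0]]

```text
time: 10.72
eef_pos: [524.5, 151.1, 67.3]
tcp_rot: [180.0, -0.0, 21.2]
force: [-3.3, -1.3, 8.6]
grip_width: 26.1
finger_force: 30.0
```

play_rows:
  motion:
    - [[20,0,0,-2,0,0,0],[20,0,0,-6,0,0,0],[20,0,-18,-6,0,0,0],[20,0,-33,-6,0,0,0],[20,0,-34.8,-6,0,0,0],[20,0,-34.8,-6,0,0,0],[20,0,-34.8,-5,0,0,0]]

```text
time: 11.6
eef_pos: [512.0, 183.0, 71.5]
tcp_rot: [180.0, 0.0, 21.2]
force: [-0.4, 0.0, -1.7]
grip_width: 25.7
finger_force: 30.0
```

```bash
python3 -c "
from h import *
plan([518.3-.3659*17.85,166.6+.9307*17.85,67.3],21.2)"
```

```text
t 11.6 shift [-0.16 -0.3   4.18] turn [0.02 0.   0.  ] force [-0.4  0.  -1.7]
```

Slot 2 refused it: the force rose and it sank no further. Slot 3 next.

play_rows:
  motion:
    - [[20,0,-0.1,0,0,0,0],[20,0,-0.1,0.7,0,0,0],[20,0,-0.1,1.4,0,0,0],[20,0,-0.1,2.1,0,0,0],[20,0,-0.1,2.8,0,0,0],[20,0,-0.1,3.4,0,0,0],[20,0,-0.1,4.0,0,0,0],[20,0,-0.1,4.7,0,0,0]]

```text
time: 12.6
eef_pos: [511.9, 183.7, 67.2]
tcp_rot: [180.0, -0.0, 21.2]
force: [-2.4, -1.4, 8.4]
grip_width: 26.1
finger_force: 30.0
```

Slot 3 refused it too, at 8 N. That agrees with the 13 mm tongue. Slot 4 next.

play_rows:
  motion:
    - [[20,0,0,-2,0,0,0],[20,0,0,-6,0,0,0],[20,0,-18,-6,0,0,0],[20,0,-33,-6,0,0,0],[20,0,-34.6,-6,0,0,0],[20,0,-34.6,-6,0,0,0],[20,0,-34.6,-5,0,0,0],[20,0,-34.6,-5,0,0,0]]

```text
time: 13.6
eef_pos: [499.4, 215.3, 71.7]
tcp_rot: [180.0, 0.0, 21.2]
force: [0.1, 0.2, -1.3]
grip_width: 25.7
finger_force: 30.0
```

```bash
python3 - <<'E'
from h import *
M,im=snap('wrist','wr5'); plan([499.0,215.7,67.3],21.2)
for rows in ((202,206),(206,210),(210,214)): print(rows,peaks(im,rows,280,440,6))
for rows in ((219,222),(223,226)): print('tongue',peaks(im,rows,300,345,4))
E
```

```text
t 13.65 shift [-0.24 -0.44  4.46] turn [ 0.01  0.01 -0.  ] force [-0.2  0.3 -1.9]
(202, 206) [(np.float64(310.2), np.float64(-22.6)), (np.float64(333.8), np.float64(22.1)), (np.float64(371.73), np.float64(-18.7)), (np.float64(380.19), np.float64(-4.9)), (np.float64(388.37), np.float64(23.2)), (np.float64(432.84), np.float64(-26.8))]
(206, 210) [(np.float64(310.23), np.float64(-34.6)), (np.float64(333.53), np.float64(30.6)), (np.float64(371.65), np.float64(-29.5)), (np.float64(379.93), np.float64(-4.5)), (np.float64(388.06), np.float64(35.5)), (np.float64(432.62), np.float64(-38.0))]
(210, 214) [(np.float64(310.23), np.float64(-34.5)), (np.float64(333.43), np.float64(31.1)), (np.float64(371.38), np.float64(-31.0)), (np.float64(379.9), np.float64(-4.2)), (np.float64(387.88), np.float64(35.9)), (np.float64(432.23), np.float64(-37.6))]
tongue [(np.float64(310.38), np.float64(-31.4)), (np.float64(334.16), np.float64(30.7))]
tongue [(np.float64(310.39), np.float64(-30.7)), (np.float64(334.53), np.float64(29.2))]
```

play_rows:
  motion:
    - [[20,-0.2,-0.1,1,0,0,0],[20,-0.2,-0.1,2,0,0,0],[20,-0.2,-0.1,2.7,0,0,0],[20,-0.2,-0.1,3,0,0,0],[20,-0.2,-0.1,3,0,0,0]]

```text
time: 14.28
eef_pos: [499.0, 215.9, 68.8]
tcp_rot: [180.0, 0.0, 21.2]
force: [-0.2, -0.2, -1.6]
grip_width: 25.7
finger_force: 30.0
```

```bash
python3 - <<'E'
from h import *
M,im=snap('wrist','wr6'); plan([499.0,215.7,67.3],21.2)
for rows in ((206,210),(210,214)): print(rows,peaks(im,rows,280,350,6))
for rows in ((219,222),(223,226)): print('tongue',peaks(im,rows,300,345,4))
E
```

```text
t 14.32 shift [-0.11  0.18  1.56] turn [ 0.   -0.    0.04] force [-0.   0.1 -0.3]
(206, 210) [(np.float64(311.21), np.float64(-33.7)), (np.float64(334.91), np.float64(34.5))]
(210, 214) [(np.float64(311.22), np.float64(-34.6)), (np.float64(334.89), np.float64(35.7))]
tongue [(np.float64(311.43), np.float64(-30.3)), (np.float64(334.7), np.float64(30.8))]
tongue [(np.float64(311.44), np.float64(-30.3)), (np.float64(334.65), np.float64(30.6))]
```

The slot centre (323.06 px) now matches the tongue (323.0). Lowering.

play_rows:
  motion:
    - [[20,0,0,0.6,0,0,0],[20,0,0,1.2,0,0,0],[20,0,0,1.8,0,0,0],[20,0,0,2.4,0,0,0]]

```text
time: 14.82
eef_pos: [499.0, 215.9, 66.4]
tcp_rot: [180.0, 0.0, 21.2]
force: [0.5, 0.2, -0.1]
grip_width: 26.1
finger_force: 30.0
```

It's going in. Continuing.

play_rows:
  motion:
    - [[20,0,0,0.8,0,0,0],[20,0,0,1.6,0,0,0],[20,0,0,2.4,0,0,0],[20,0,0,3.4,0,0,0],[20,0,0,4.4,0,0,0],[20,0,0,5.4,0,0,0],[20,0,0,6.4,0,0,0],[20,0,0,7.4,0,0,0],[20,0,0,8.4,0,0,0],[20,0,0,9.4,0,0,0],[20,0,0,10.4,0,0,0],[20,0,0,11.4,0,0,0]]

```text
time: 16.32
eef_pos: [499.0, 215.9, 55.0]
tcp_rot: [180.0, -0.0, 21.2]
force: [0.6, 0.5, -1.7]
grip_width: 26.1
finger_force: 30.0
```

play_rows:
  motion:
    - [[20,0,0,1,0,0,0],[20,0,0,2,0,0,0],[20,0,0,3,0,0,0],[20,0,0,4,0,0,0],[20,0,0,5,0,0,0],[20,0,0,5.7,0,0,0],[20,0,0,6.4,0,0,0],[20,0,0,7.1,0,0,0],[20,0,0,7.7,0,0,0],[20,0,0,8.1,0,0,0]]

```text
time: 17.58
eef_pos: [499.1, 215.9, 47.3]
tcp_rot: [180.0, -0.0, 21.2]
force: [-0.9, -0.1, 5.6]
grip_width: 26.0
finger_force: 30.0
```

The collar is down at the expected height (47.3) with light force. Releasing and retreating.

play_rows:
  motion:
    - [[30,0,0,0,0,0,0],[45,0,0,0,0,0,0],[60,0,0,0,0,0,0],[60,0,0,0,0,0,0],[60,0,0,-10,0,0,0],[60,0,0,-40,0,0,0],[60,0,0,-80,0,0,0],[60,0,0,-110,0,0,0],[60,-35,0,-120,0,0,0],[60,-35,0,-120,0,0,0]]

```text
time: 18.82
eef_pos: [465.3, 202.7, 168.4]
tcp_rot: [180.0, -0.1, 21.3]
force: [-0.0, -0.7, 0.2]
grip_width: 59.9
finger_force: 0.0
```

```bash
python3 - <<'E'
from h import *
M,im=snap('wrist','wr7'); S,sc=snap('scene','sc1')
p=proj(S,[499,216,60]); x,y=int(np.clip(p[0]-75,0,490)),int(np.clip(p[1]-60,0,280)); print(p)
c=cv2.resize(sc[y:y+120,x:x+150],(500,400),interpolation=cv2.INTER_CUBIC)
w=cv2.resize(im[60:260,250:400],(300,400)); cv2.imwrite('pics/fin.png',np.hstack([c,w]))
print(bot.sense()['eef_pos'],proj(M,[499,215.9,76]))
E
```

```text
[441.48264693 281.88577188]
[466.81027265 203.26985818 167.56890952] [323.11076411 157.74542757]
```

View pics/fin.png

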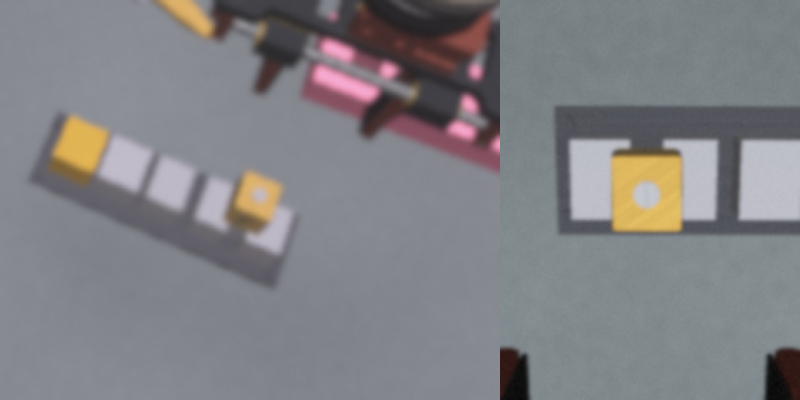

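The key stands upright in slot 4, with its top at the predicted pixel (323.5,156.5). It is centred across the bar and the gripper is clear. Handing in.

```bash
python3 -c "
from plant import bot
print(bot.close_job())"
```

```text
the job is handed in; nothing more can be done
None
```

The guide key was refused by slots 1, 2 and 3, then went into slot 4 and is seated there upright with its collar on the bar, released; the job was handed in at about 19 s.

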